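Index the file carousel and clip the loose file in

ROBOT

A 7-joint arm with a two-finger parallel gripper is mounted at the origin on the work surface. World frame = base frame: x ahead of the robot, y to its left, z up, the work surface at z = 0. Lengths are in m, angles in rad, forces in N, time in s.
With the tool pointing down it reaches from about 0.4 to 0.85 m from the base axis. Payload 4.4 kg.
Tool frame: the origin (TCP) lies midway between the tips of the shut fingers; the grasp point (between the pads) lies arm.grip_point_offset behind it (arm.grip_point_offset is the distance from the TCP to the grasp point, in m); x points along the fingers, y is the direction in which the jaws open and shut, and the axes are right-handed (so a half turn about x gives the same grasp; the last joint's range is limited). The gripper opens to 94 mm and grips with 3 to 60 N. Pads are 16 mm wide; open, the fingers measure 119 mm over their backs; the gripper's body (75 mm by 177 mm) begins 78 mm behind the grasp point.
Start: joints at [-1.307, 0.628, 0.038, 1.517, -0.027, 0.996, -0.02], TCP at [0.21, 0.615, 0.205] pointing down, gripper open.
Joint ranges: [-3.06, 3.06], [-0.37, 2.12], [-1.25, 1.32], [0.18, 2.47], [-1.1, 4.24], [0.23, 1.98], [-2.94, 2.94]. Speed limits (rad/s): [2.57, 2.57, 3.14, 3.14, 3.14, 3.14, 3.14].

INTERFACE

Orientations are given as a unit quaternion [x, y, z, w].
In Python, from workcell import arm gives the robot as it stands.
- The arm moves only by the tool move_arm, never from a script. Its argument "plan" is a list of rows, each an object with "travel": the shift along the tool's x, y, z in mm, a list of three; "delta_rot": the turn, a rotation vector about the tool's x, y, z in rad, a list of three; "grip": the finger opening in mm, from 0 to 94. A call has 1 to 5 rows; each row shifts and turns the commanded pose from where the row before left it, along the tool's axes as they then stand; what a row does not reach is not made up. A row lasts 1/12 s, in which the tool goes at most 41.7 mm and 7.16 degrees, less where a joint would pass 70% of its speed; a pose out of reach is approached as far as the arm can. A call is refused whole if a number of a shift passes 41.7 or a number of a turn 0.125, either way. A call with a gripper value outside its range is refused whole. The fingers move at their own pace and stop on an object; "force" is the grip in N (left out, the last holds). Time passes only in rows, so rows that do not move let the fingers close. It gives the time, the measured TCP pose, the force and the opening at its end, in the units of the state.
- arm.observe(): the state, without advancing time (a new reading comes with each control period).
- arm.grab_frame(name): name is "scene" or "top" or "wrist"; returns (picture, depth): 400x640x3 uint8, red, green, blue; 400x640 float32, m along the optical axis (not along the pixel's ray), 0 where there is no reading.
- arm.camera_info(name): a dict with "fx", "fy", "cx", "cy" (pixels), "cam_to_world" (4x4, takes a point from camera to world coordinates). Camera axes: x right, y up, looking along -z (the intrinsics and any distortion apply to the point x, -y, -z); pixel columns grow to the right and rows downward; lengths in m; the calibration is good to about 2 mm. A picture is of the moment at which its call begins: read the wrist's pose just before it. camera_info takes no time and is no camera call; for the wrist camera it gives the pose at the moment of the call.
- arm.finish_job(): hands the job in, once; it reports no verdict.
The state is a dict: "time": time; "qpos": joint angles; "dq": joint speeds; "tau": joint torques, N m; "eef_pos": TCP position; "orientation": TCP orientation; "ft_force": force on the tool from outside, world axes, zero at the start; "ft_torque": the same for the moment, N m; "opening": opening from 0.0 (shut) to 1.0 (fully open).
Only numpy, scipy, OpenCV 4.12 (cv2) and the standard library are available. Lean on these libraries where they do the work, as an engineer would, in place of code of your own. Each camera call takes 0.05 s, during which the arm holds its last target. There are 200 camera calls.

TASK

Turn the file carousel by its centre knob, one click clockwise seen from above, so that its empty pair of spring clips stops at the fixed pointer on its low side. Then take the loose file from its wooden rest and press its handle sideways into those two clips until it snaps fully home, handle centred across the clips and blade pointing outwards like the other five. Leave the bowl, the hammer and the pliers where they are.

Things in the scene. Friction and masses are not known exactly. Their poses are not given: they have to be found in the camera images.
- carousel_base: Grey foot of the file carousel, bolted down; origin under the disc centre, which is 110 mm up. On it an aluminium disc, 244 mm across, axis leaning 30 degrees from vertical along own -x (away from the robot). Six stations 60 degrees apart: five hold files along the radius, blades outwards, tips 167 mm from the axis, handle tops 35 mm above the disc; one has empty spring clips.
- carousel (a joint): Disc angle, rad. 0 = empty clips at the pointer; grows anticlockwise from above. Starts one click off (about +1.05): turn clockwise, to smaller values. A sprung detent holds it every 1.047 rad: about 0.22 Nm just off a detent, falling to none half-way between; let go within 20 degrees of a detent it snaps in and stays.
- knob_grip (a point): On the disc axis, 60 mm above the disc, in the knob's bar: dark steel, 46 mm long, 14 mm wide, 36 mm high (39 to 75 mm above the disc), on a 12 mm stem. Turns with the disc: own z is the axis, away from the disc (up and away from the robot), own x along the bar, own y across its 14 mm. The bar lies along the radius of the empty clips.
- clip_seat (a point): Where the handle's centre belongs when home: 85 mm from the axis, 28 mm above the disc. Turns with it: z away from the disc (press along -z), x along the radius to the axis (blade goes to -x). Clips at x = +-25 mm, 8 mm long, 42 mm free between; mouths 28 mm wide, 43 mm above the disc. Handle meets the lips 12 mm before home, passes with 5 to 15 N, then rests on solid saddles.
- front_mark (a point): Fixed point on the foot: clip_seat lies on it when the empty clips are at the pointer (a steel pointer under the disc's rim on its lowest side). Its axes do not lean with the disc.
- file_mid (a point): Centre of the loose file's handle: ash, 14 mm diameter, 76 mm long along own x; to -x a ferrule and a flat blade 36 x 9 x 3 mm. 25 to 50 g. Lies level, z up, -x roughly away from the robot, 27 mm above the bench in two V notches (8 mm thick, tops 41 mm up) of a dark wooden rest, 29 mm either side of this point: 50 mm free for fingers between, over a base 6 mm thick.
- file_tip (a point): End of the loose file's blade, 82 mm from file_mid.
- bowl: Tin bowl of split key rings, 120 mm across, 42 mm high; origin under its centre. Bystander.
- hammer: Brass-headed tack hammer lying on the bench beyond the carousel, 200 mm long along own x, under 35 mm high; origin under its middle. Bystander.
- pliers: Red-handled pliers lying on the bench, about 145 mm long along own x, 12 mm high; origin under the pivot. Bystander.
Mind the look-alikes: they are no part of the job. There is more than one size of the part that bears file_mid; the job needs the larger.

How it is judged:
By the outcome, as a careful person would: the job done as asked, in the order asked, and still so for the second after the job is handed in, with the robot touching nothing.
It also fails if it takes over 58 s, if anything falls off the work surface, if the arm or the gripper's body presses on something with over 40 N, if the wrist force passes 120 N, or if a joint passes its speed limit or range.

## Working session

There is one attempt and no reset: what is moved stays moved. The work goes in short steps, Python scripts to look and compute and a tool call to move; the robot and the scene stay as the last step left them, time stands still between calls to the robot, and variables do not carry over. Pictures are saved under pics/ and viewed, about 8 in all and at most 12, crops included, and the job is handed in when it is done.

Besides the shell and the picture viewer there is one more tool, called as name(argument=value, ...), one argument or row to a line, values as JSON. move_arm: Moves the arm, as the interface text tells. Its arguments: {"type":"object","properties":{"plan":{"type":"array"},"force":{"type":"number"}},"required":["plan"]}

```bash
ls; mkdir -p pics; cat > h.py <<'E'
import numpy as np, cv2
from workcell import arm
from scipy.spatial.transform import Rotation as R
def shot(n,name):
    p,d=arm.grab_frame(n); i=arm.camera_info(n)
    cv2.imwrite(f'pics/{name}.png',p[:,:,::-1]); np.savez(f'pics/{name}.npz',p=p,d=d,**{k:np.array(v) for k,v in i.items() if k!='name'}); return p,d,i
def pts(d,i):
    v,u=np.mgrid[0:d.shape[0],0:d.shape[1]]
    c=np.stack([(u-i['cx'])/i['fx']*d,-(v-i['cy'])/i['fy']*d,-d,np.ones_like(d)],-1)
    return (c@np.array(i['cam_to_world']).T)[...,:3]
E
python3 - <<'E'
from h import *
print(arm.observe(), arm.grip_point_offset)
for n in('scene','top'):
    p,d,i=shot(n,n+'0'); print(i, (d==0).mean())
E
```

```text
pics
{'time': 0.0, 'qpos': array([-1.30681901,  0.62936265,  0.03845924,  1.51834182, -0.02699067,
        0.99631013, -0.01998238]), 'dq': array([-0.00073759,  0.00027897,  0.00100896,  0.00021613,  0.00059859,
        0.00221   ,  0.00130959]), 'tau': array([-4.92373019e-04, -5.49727893e+01,  1.14331104e+00, -1.86639494e+01,
       -5.22323360e-02,  2.36227037e-02,  1.68008005e-04]), 'eef_pos': array([0.21026093, 0.61434974, 0.20455213]), 'orientation': array([ 0.11539679,  0.69761152, -0.11672917,  0.697421  ]), 'ft_force': array([0.28880406, 0.18414532, 0.00228551]), 'ft_torque': array([ 0.01070711,  0.01638603, -0.02885484]), 'opening': 1.000833249332346} 0.0188
{'fx': 483.05364488393604, 'fy': 483.05364488393604, 'cx': 317.21621920510336, 'cy': 200.43167459525574, 'cam_to_world': array([[-0.59852103, -0.53281318,  0.59823298,  1.26092372],
       [ 0.80093839, -0.41331482,  0.43320728,  0.54942365],
       [ 0.01644001,  0.73843143,  0.67412814,  0.95062229],
       [ 0.        ,  0.        ,  0.        ,  1.        ]])} 0.00387890625
{'fx': 401.1731962010709, 'fy': 401.1731962010709, 'cx': 319.73038826737667, 'cy': 194.6996099875577, 'cam_to_world': array([[ 0.02878914,  0.99310186, -0.11366569,  0.42057169],
       [-0.99933738,  0.03112883,  0.0188626 ,  0.009851  ],
       [ 0.02227076,  0.11304734,  0.99333998,  1.03667254],
       [ 0.        ,  0.        ,  0.        ,  1.        ]])} 0.0041328125
```

View pics/top0.png

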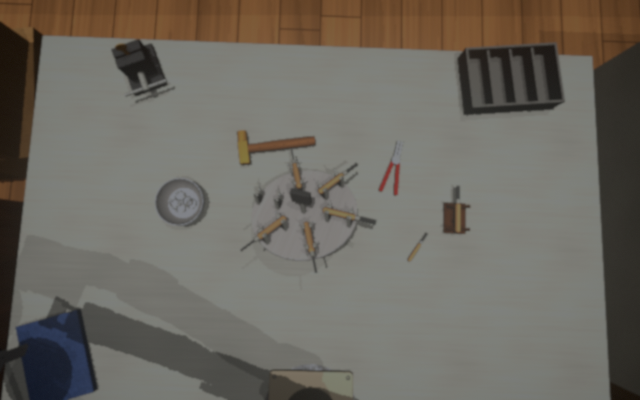

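View pics/scene0.png

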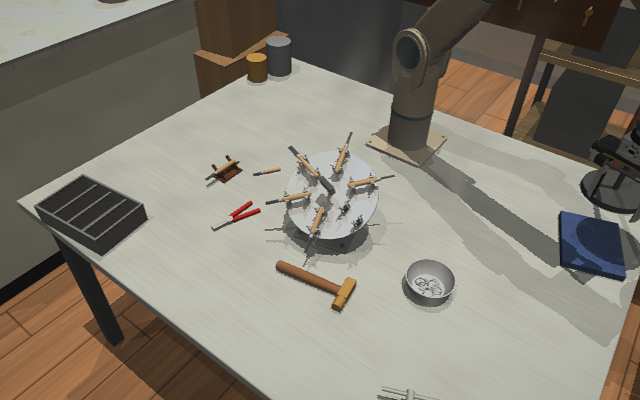

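The top view shows the carousel at about (305,213). Its empty clips are at (258–278,192–200), and the pointer side is up and slightly left, under the file at (297,175). The loose file lies on its rest at (458,212). The smaller look-alike file is at (417,246).

```bash
cat > m.py <<'E'
from h import *
from scipy.optimize import least_squares
def load(n):
    z=np.load(f'pics/{n}.npz'); i={k:(float(z[k]) if z[k].ndim==0 else z[k]) for k in('fx','fy','cx','cy','cam_to_world')}
    return z['p'],z['d'],i,pts(z['d'],i)
def car(n,c0,guess=None):
    p,d,i,P=load(n); hsv=cv2.cvtColor(p,cv2.COLOR_RGB2HSV)
    near=(np.hypot(P[...,0]-c0[0],P[...,1]-c0[1])<.14)&(d>0)&(P[...,2]>.03)
    Q=P[near]; best=0
    rng=np.random.default_rng(0)
    for _ in range(1500):
        a=Q[rng.choice(len(Q),3,False)]; nn=np.cross(a[1]-a[0],a[2]-a[0]); l=np.linalg.norm(nn)
        if l<1e-5: continue
        nn/=l; nn*=np.sign(nn[2])
        if abs(nn[2]-.866)>.05: continue
        k=(abs((Q-a[0])@nn)<.003)
        if k.sum()>best: best=k.sum(); K=k
    D=Q[K]; m=D.mean(0); nn=np.linalg.svd(D-m)[2][2]; nn*=np.sign(nn[2])
    return p,d,i,P,D,m,nn
E
python3 - <<'E'
from m import *
for n in('top0','scene0'):
    p,d,i,P,D,m,nn=car(n,(.40,.03))
    print(n,'disc n',len(D),m,nn,'lean deg',np.degrees(np.arccos(nn[2])),'yaw',np.degrees(np.arctan2(nn[1],nn[0])))
    e1=np.cross([0,0,1],nn);e1/=np.linalg.norm(e1);e2=np.cross(nn,e1)
    q=np.c_[(D-m)@e1,(D-m)@e2].astype(np.float32)
    hull=cv2.convexHull(q)[:,0]
    f=least_squares(lambda x:np.hypot(hull[:,0]-x[0],hull[:,1]-x[1])-x[2],[0,0,.12],loss='soft_l1',f_scale=.002).x
    c=m+e1*f[0]+e2*f[1]; print('circle r',f[2],'centre',c)
    r=P-c; h=r@nn; rad=np.linalg.norm(r-h[...,None]*nn,axis=-1)
    k=(h>.045)&(h<.085)&(rad<.035)&(d>0); K=P[k]; print('knob n',k.sum(),'mean',K.mean(0),'hmax',h[k].max(), 'rad', )
    kk=np.c_[(K-c)@e1,(K-c)@e2]; print('knob off axis e1,e2',kk.mean(0),'h med',np.median(h[k])); u,s,v=np.linalg.svd(kk-kk.mean(0)); print('bar dir',v[0],s, np.ptp(kk@v[0]),np.ptp(kk@v[1]))
    hsv=cv2.cvtColor(p,cv2.COLOR_RGB2HSV)
    # loose file handle
    w=(hsv[...,0]>8)&(hsv[...,0]<28)&(hsv[...,1]>90)&(hsv[...,2]>90)&(P[...,1]<-.2)&(P[...,1]>-.45)&(P[...,0]>.2)&(P[...,0]<.55)&(P[...,2]<.1)
    nl,lab,st,ce=cv2.connectedComponentsWithStats(w.astype(np.uint8))
    for j in range(1,nl):
        if st[j,4]>15:
            F=P[lab==j]; mm=F.mean(0); v=np.linalg.svd((F-mm)[:,:2],full_matrices=False)[2]; print('wood',st[j],mm,'z',np.percentile(F[:,2],[10,50,95]),'dir',v[0],'ext',np.ptp((F-mm)[:,:2]@v[0]),np.ptp((F-mm)[:,:2]@v[1]))
    S=3
a=cv2.imread('pics/top0.png')[120:280,220:480];b=cv2.imread('pics/scene0.png')[120:270,190:430]
b=cv2.resize(b,None,fx=3,fy=3,interpolation=3);a=cv2.resize(a,None,fx=3,fy=3,interpolation=3)
cv2.imwrite('pics/a.png',cv2.convertScaleAbs(a,alpha=1.5));cv2.imwrite('pics/b.png',b)
E
```

```text
top0 disc n 4014 [0.45201733 0.03077213 0.14341681] [0.48550175 0.1157523  0.86653878] lean deg 29.941118919917233 yaw 13.409991451127235
circle r 0.10174895962525814 centre [0.46207556 0.03169179 0.13765857]
knob n 250 mean [0.51364541 0.0345942  0.18313127] hmax 0.076513939989281 rad
knob off axis e1,e2 [-0.00913668 -0.02135632] h med 0.06786690962179755
bar dir [-0.89159015  0.45284324] [0.20620455 0.05594472] 0.04514736007598288 0.01515124407120053
wood [455 204   7  29 153] [ 0.48694094 -0.36078645  0.02921104] z [0.01106792 0.03196665 0.03525021] dir [-0.99999934  0.00114749] ext 0.07100702558850605 0.026917406479789095
wood [409 245  11  15  31] [ 0.39881937 -0.25333728  0.00927952] z [0.00682359 0.00921554 0.01209461] dir [-0.82847024  0.56003309] ext 0.04398951113113592 0.0045135470002106645
scene0 disc n 2816 [0.46145761 0.03982722 0.13808566] [0.49140375 0.11215634 0.8636801 ] lean deg 30.267670121459854 yaw 12.856770332839085
circle r 0.10627071068260939 centre [0.46373763 0.03434855 0.13749986]
knob n 110 mean [0.52067451 0.03826877 0.18734621] hmax 0.07951441112876174 rad
knob off axis e1,e2 [-0.00884735 -0.02357121] h med 0.07435266720831586
bar dir [ 0.90969702 -0.4152726 ] [0.13228082 0.04538188] 0.04543227194836393 0.016138217192912772
wood [216 158  19  15  75] [ 0.4906328  -0.35606754  0.03252192] z [0.02764962 0.03280838 0.03659861] dir [0.9999546  0.00952895] ext 0.07256792322694078 0.025362072043275452
wood [264 168  16   5  36] [ 0.40061305 -0.25153525  0.0093298 ] z [0.00659853 0.00964616 0.01205625] dir [ 0.84467036 -0.53528682] ext 0.0488870894340272 0.011308003694836602
wood [225 170  11   8  39] [ 0.48906201 -0.33978904  0.00728836] z [0.00434698 0.00746194 0.01015934] dir [0.99476988 0.10214153] ext 0.03836866055296273 0.01852385951497628
```

View pics/b.png

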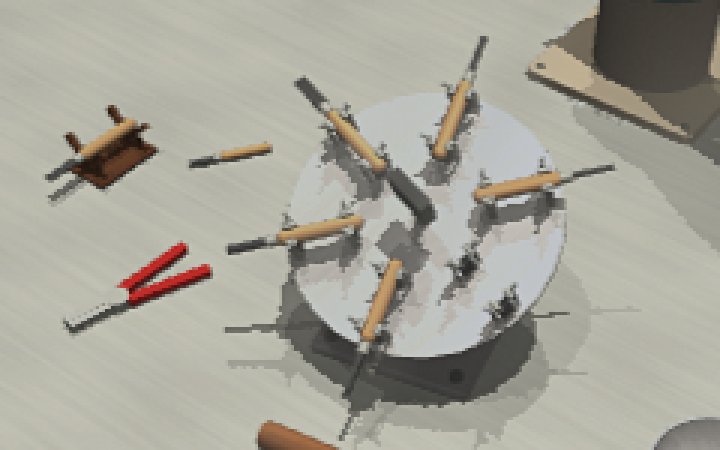

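The scene view agrees: knob bar at (410,195) in the crop, empty clips at (468,265) and (507,305), loose file on its rest at (105,145). My disc crop centre was off, so I'm refining it.

```bash
cat > k.py <<'E'
from m import *
def analyse(n,c0=(.50,.035)):
    p,d,i,P,D,m,nn=car(n,c0)
    print(n,'disc n',len(D),m.round(4),nn.round(4),'lean',np.degrees(np.arccos(nn[2])),'yaw',np.degrees(np.arctan2(nn[1],nn[0])))
    lean=np.array([nn[0],nn[1],0]);lean/=np.linalg.norm(lean)
    e2=lean-nn*(lean@nn);e2/=np.linalg.norm(e2);e1=np.cross(nn,e2)*-1   # e2: downhill, e1: left? 
    e1=np.cross(nn,e2)  # anticlockwise from downhill
    q=np.c_[(D-m)@e2,(D-m)@e1].astype(np.float32); hull=cv2.convexHull(q)[:,0]
    f=least_squares(lambda x:np.hypot(hull[:,0]-x[0],hull[:,1]-x[1])-.122,[0,0],loss='soft_l1',f_scale=.002).x
    c=m+e2*f[0]+e1*f[1]; print('rim centre',c.round(4))
    for it in range(3):
        r=P-c; h=r@nn; rad=np.linalg.norm(r-h[...,None]*nn,axis=-1)
        k=(h>.068)&(h<.085)&(rad<.035)&(d>0); K=P[k]; kk=np.c_[(K-c)@e2,(K-c)@e1].astype(np.float32)
        (ctr,sz,_)=cv2.minAreaRect(kk); 
        if it==0: c1=c
        c=c+e2*ctr[0]+e1*ctr[1]
    v=np.linalg.svd(kk-kk.mean(0))[2][0]; 
    print('knob top n',k.sum(),'disc centre from knob',c.round(4),'rect',sz,'hmax',np.percentile(h[k],[50,95]),'bar ang from downhill',np.degrees(np.arctan2(v[1],v[0]))%180)
    return P,d,p,i,c,nn,e1,e2
E
python3 - <<'E'
from k import *
for n in('top0','scene0'): analyse(n)
for n in('top0','scene0'):
    p,d,i,P=load(n); hsv=cv2.cvtColor(p,cv2.COLOR_RGB2HSV)
    w=(hsv[...,0]>8)&(hsv[...,0]<28)&(hsv[...,1]>90)&(hsv[...,2]>90)&(abs(P[...,0]-.49)<.06)&(abs(P[...,1]+.36)<.03)&(P[...,2]>.027)&(P[...,2]<.045)
    nl,lab,st,_=cv2.connectedComponentsWithStats(w.astype(np.uint8)); j=1+st[1:,4].argmax(); F=P[lab==j]
    (c,s,a)=cv2.minAreaRect(F[:,:2].astype(np.float32)); v=np.linalg.svd(F[:,:2]-F[:,:2].mean(0))[2][0]
    print(n,len(F),'handle',c,s,'dirang',np.degrees(np.arctan2(v[1],v[0]))%180,F[:,2].mean())
    # blade: above-bench dark pixels beyond handle
    b=(P[...,0]>.53)&(P[...,0]<.60)&(abs(P[...,1]+.36)<.03)&(P[...,2]>.018)&(P[...,2]<.04); B=P[b]; print('blade',len(B),B.mean(0),B.max(0))
    r=(abs(P[...,0]-.49)<.06)&(abs(P[...,1]+.36)<.05)&(P[...,2]>.034)&(P[...,2]<.05); print('rest tops',P[r].mean(0),r.sum())
E
```

```text
top0 disc n 5452 [0.4762 0.0282 0.1302] [0.4869 0.1154 0.8658] lean 30.026855639676302 yaw 13.330892955797067
rim centre [0.4863 0.0286 0.1244]
knob top n 140 disc centre from knob [0.4856 0.0289 0.1248] rect (0.04575398564338684, 0.014953791163861752) hmax [0.0740051 0.0760231] bar ang from downhill 59.872498
scene0 disc n 4135 [0.4881 0.0376 0.1234] [0.4873 0.1186 0.8651] lean 30.10434938527443 yaw 13.681510822330814
rim centre [0.4859 0.0308 0.1256]
knob top n 103 disc centre from knob [0.4857 0.0311 0.1256] rect (0.04549565538764, 0.014074799604713917) hmax [0.07436741 0.07696643] bar ang from downhill 58.36781
top0 132 handle (0.48759743571281433, -0.35890406370162964) (0.015169997699558735, 0.0710625946521759) dirang 177.3555367804897 0.03220357300916421
blade 64 [ 0.55030669 -0.36052247  0.02830734] [ 0.57254445 -0.35527254  0.03451096]
rest tops [ 0.48701898 -0.35949087  0.03654695] 80
scene0 67 handle (0.491536408662796, -0.35519856214523315) (0.06885029375553131, 0.017436908558011055) dirang 1.5530934539813621 0.03310019294208285
blade 37 [ 0.54984823 -0.35772421  0.0295142 ] [ 0.57203236 -0.35268997  0.03710567]
rest tops [ 0.48991945 -0.357778    0.03730362] 72
```

```bash
cat > g.py <<'E'
from h import *
from scipy.linalg import logm,expm
C=np.array([.4857,.030,.1252]); YAW=np.radians(13.5); L=np.radians(30)
N=np.array([np.sin(L)*np.cos(YAW),np.sin(L)*np.sin(YAW),np.cos(L)])
E2=np.array([np.cos(L)*np.cos(YAW),np.cos(L)*np.sin(YAW),-np.sin(L)]); E1=np.cross(N,E2)
def rot(x,y): return np.c_[x,y,np.cross(x,y)]
def disc(ang,r,h): return C+N*h+r*(np.cos(ang)*E2+np.sin(ang)*E1)
def T(p,Rm): t=np.eye(4);t[:3,:3]=Rm;t[:3,3]=p;return t
def now():
    s=arm.observe(); return T(s['eef_pos'],R.from_quat(s['orientation']).as_matrix())
def rel(A,B,n=None):
    D=np.linalg.inv(A)@B; rv=R.from_matrix(D[:3,:3]).as_rotvec(); l=np.real(logm(D))
    if n is None:
        n=int(max(np.ceil(np.abs(rv).max()/.12),1))
        while abs(expm(l/n)[:3,3]).max()>.0415: n+=1
    E=expm(l/n); print('rows',n,'travel',(E[:3,3]*1000).round(1),'rot',R.from_matrix(E[:3,:3]).as_rotvec().round(4)); return n
E
python3 - <<'E'
from g import *
print([a for a in dir(arm) if a[0]!='_'])
A=now(); print('tool axes\n',A[:3,:3].round(3)); 
for s in(1,-1):
    a=np.radians(60+90); Y=s*(np.cos(a)*E2+np.sin(a)*E1); Rk=rot(-N,Y)
    pre=T(disc(0,0,.041+.09),Rk); print(s,'Y',Y.round(2),'pre',pre[:3,3]); rel(A,pre)
up=A.copy(); up[2,3]=.33; p2=pre.copy(); 
E
```

```text
['Unreachable', 'camera_info', 'finish_job', 'grab_frame', 'grip_point_offset', 'observe']
tool axes
 [[-0.001  0.324  0.946]
 [-0.002  0.946 -0.324]
 [-1.    -0.002  0.   ]]
1 Y [-0.85  0.31  0.43] pre [0.54939023 0.04529067 0.23864933]
rows 18 travel [ -9.9 -40.1   3.7] rot [-0.0874  0.0314  0.0078]
-1 Y [ 0.85 -0.31 -0.43] pre [0.54939023 0.04529067 0.23864933]
rows 18 travel [ 0.6 -0.1 40.5] rot [ 0.0828  0.0077 -0.0311]
```

```bash
cat >> g.py <<'E'
def path(A,B,n):
    D=np.real(logm(np.linalg.inv(A)@B)); 
    for k in range(1,n+1): 
        if k%3==0 or k==n: print(k,(A@expm(D*k/n))[:3,3].round(3))
a0=np.radians(-30); Rk=rot(-N,np.cos(a0)*E2+np.sin(a0)*E1)
E
python3 - <<'E'
from g import *
A=now(); A[2,3]+=.08; B=T(disc(0,0,.041+.09),Rk); n=rel(A,B); path(A,B,n); n=rel(A,B,20)
E
```

```text
rows 18 travel [ 4.9  1.2 40.5] rot [ 0.0828  0.0077 -0.0311]
3 [0.323 0.569 0.269]
6 [0.419 0.495 0.253]
9 [0.494 0.4   0.239]
12 [0.542 0.288 0.231]
15 [0.561 0.167 0.23 ]
18 [0.549 0.045 0.239]
rows 20 travel [ 4.4  1.2 36.5] rot [ 0.0745  0.0069 -0.028 ]
```

move_arm(
  plan=[
    {"travel":[-40,0,0],"delta_rot":[0,0,0],"grip":45},
    {"travel":[-40,0,0],"delta_rot":[0,0,0],"grip":45},
  ],
)

```text
time: 0.27
eef_pos: [0.2097, 0.6129, 0.2833]
orientation: [0.113, 0.698, -0.119, 0.697]
ft_force: [1.1, 1.6, 0.1]
opening: 0.898
```

move_arm(
  plan=[
    {"travel":[4.4,1.2,36.5],"delta_rot":[0.0745,0.007,-0.028],"grip":45},
    {"travel":[4.4,1.2,36.5],"delta_rot":[0.0745,0.007,-0.028],"grip":45},
    {"travel":[4.4,1.2,36.5],"delta_rot":[0.0745,0.007,-0.028],"grip":45},
    {"travel":[4.4,1.2,36.5],"delta_rot":[0.0745,0.007,-0.028],"grip":45},
    {"travel":[4.4,1.2,36.5],"delta_rot":[0.0745,0.007,-0.028],"grip":45},
  ],
)

```text
time: 0.68
eef_pos: [0.3746, 0.5349, 0.2611]
orientation: [0.197, 0.682, -0.291, 0.641]
ft_force: [1.8, 0.8, -1.0]
opening: 0.539
```

move_arm(
  plan=[
    {"travel":[4.4,1.2,36.5],"delta_rot":[0.0745,0.007,-0.028],"grip":45},
    {"travel":[4.4,1.2,36.5],"delta_rot":[0.0745,0.007,-0.028],"grip":45},
    {"travel":[4.4,1.2,36.5],"delta_rot":[0.0745,0.007,-0.028],"grip":45},
    {"travel":[4.4,1.2,36.5],"delta_rot":[0.0745,0.007,-0.028],"grip":45},
    {"travel":[4.4,1.2,36.5],"delta_rot":[0.0745,0.007,-0.028],"grip":45},
  ],
)

```text
time: 1.1
eef_pos: [0.4949, 0.3986, 0.239]
orientation: [0.269, 0.64, -0.453, 0.56]
ft_force: [-0.3, 0.8, -0.3]
opening: 0.481
```

```bash
python3 - <<'E'
from g import *
A=now(); s=arm.observe();print(s['qpos'].round(2)); B=T(disc(0,0,.041+.09),Rk); n=rel(A,B); path(A,B,n); rel(A,B,n+1)
E
```

```text
[-0.82  0.77  0.24  1.2  -0.17  1.48 -0.1 ]
rows 9 travel [ 4.9  1.2 40.4] rot [ 0.0825  0.0076 -0.0308]
3 [0.542 0.287 0.23 ]
6 [0.561 0.166 0.23 ]
9 [0.549 0.045 0.239]
rows 10 travel [ 4.4  1.2 36.4] rot [ 0.0743  0.0068 -0.0278]
```

move_arm(
  plan=[
    {"travel":[4.4,1.2,36.4],"delta_rot":[0.0745,0.007,-0.028],"grip":45},
    {"travel":[4.4,1.2,36.4],"delta_rot":[0.0745,0.007,-0.028],"grip":45},
    {"travel":[4.4,1.2,36.4],"delta_rot":[0.0745,0.007,-0.028],"grip":45},
    {"travel":[4.4,1.2,36.4],"delta_rot":[0.0745,0.007,-0.028],"grip":45},
    {"travel":[4.4,1.2,36.4],"delta_rot":[0.0745,0.007,-0.028],"grip":45},
  ],
)

```text
time: 1.52
eef_pos: [0.5554, 0.2269, 0.2289]
orientation: [-0.331, -0.572, 0.596, -0.456]
ft_force: [-0.5, -0.5, 1.0]
opening: 0.48
```

move_arm(
  plan=[
    {"travel":[4.4,1.2,36.4],"delta_rot":[0.0745,0.007,-0.028],"grip":45},
    {"travel":[4.4,1.2,36.4],"delta_rot":[0.0745,0.007,-0.028],"grip":45},
    {"travel":[4.4,1.2,36.4],"delta_rot":[0.0745,0.007,-0.028],"grip":45},
    {"travel":[4.4,1.2,36.4],"delta_rot":[0.0745,0.007,-0.028],"grip":45},
    {"travel":[4.4,1.2,36.4],"delta_rot":[0.0745,0.007,-0.028],"grip":45},
  ],
)

```text
time: 1.93
eef_pos: [0.5491, 0.0448, 0.2385]
orientation: [-0.379, -0.481, 0.716, -0.335]
ft_force: [-0.3, 0.6, -0.4]
opening: 0.479
```

```bash
python3 - <<'E'
from g import *
A=now(); s=arm.observe();print(s['qpos'].round(2)); B=T(disc(0,0,.041+.09),Rk); rel(A,B)
p,d,i=shot('wrist','w1'); print((d==0).mean())
E
```

```text
[-0.38  0.82  0.46  1.25 -0.2   1.65 -0.21]
rows 1 travel [-0.3  0.1 -0.5] rot [-0.002  -0.0015  0.0032]
0.01640234375
```

View pics/w1.png

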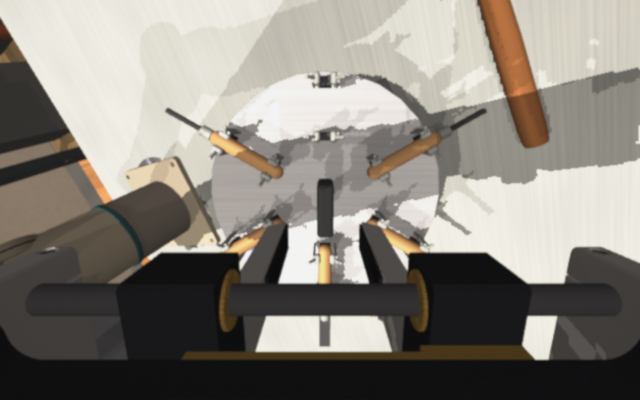

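The wrist view has the knob bar at (325,208), midway between the fingers and parallel to the pads. The empty clips are at (323,80–135) beyond it.

```bash
python3 - <<'E'
from k import *
P,d,p,i,c,nn,e1,e2=analyse('w1')
import g
A=g.now(); 
h=(P-c)@nn; r=P-c; rad=np.linalg.norm(r-h[...,None]*nn,axis=-1)
k=(h>.068)&(h<.085)&(rad<.035)&(d>0); q=(P[k]-A[:3,3])@A[:3,:3]; print('knob top in tool frame mm',(1000*(q.min(0)+q.max(0))/2).round(1))
print(c-g.C)
E
```

```text
bash:   701 Killed                     python3 - <<'E'
from k import *
P,d,p,i,c,nn,e1,e2=analyse('w1')
import g
A=g.now(); 
h=(P-c)@nn; r=P-c; rad=np.linalg.norm(r-h[...,None]*nn,axis=-1)
k=(h>.068)&(h<.085)&(rad<.035)&(d>0); q=(P[k]-A[:3,3])@A[:3,:3]; print('knob top in tool frame mm',(1000*(q.min(0)+q.max(0))/2).round(1))
print(c-g.C)
E
```

```bash
sed -i 's/np.linalg.svd(D-m)\[2\]/np.linalg.svd(D-m,full_matrices=False)[2]/' m.py; sed -i 's/np.linalg.svd(kk-kk.mean(0))/np.linalg.svd(kk-kk.mean(0),full_matrices=False)/' k.py; python3 - <<'E'
from k import *
P,d,p,i,c,nn,e1,e2=analyse('w1')
import g
A=g.now(); 
h=(P-c)@nn; r=P-c; rad=np.linalg.norm(r-h[...,None]*nn,axis=-1)
k=(h>.068)&(h<.085)&(rad<.035)&(d>0); q=(P[k]-A[:3,3])@A[:3,:3]; print('knob top in tool frame mm',(1000*(q.min(0)+q.max(0))/2).round(1))
print(c-g.C)
E
```

```text
w1 disc n 28860 [0.4914 0.0391 0.1208] [0.489  0.1174 0.8643] lean 30.19184541278319 yaw 13.503289225851537
rim centre [0.4864 0.0191 0.1263]
knob top n 899 disc centre from knob [0.4863 0.0193 0.1264] rect (0.04505159705877304, 0.013526540249586105) hmax [0.07466861 0.07596067] bar ang from downhill 58.83625
knob top in tool frame mm [57.2  2.1 -1.5]
[ 0.0005871  -0.01069564  0.00118222]
```

```bash
python3 - <<'E'
from k import *
import g
p,d,i=shot('wrist','w2'); A=g.now()
P,d,p,i,c,nn,e1,e2=analyse('w2')
Q=(P-A[:3,3])@A[:3,:3]*1000
for s in(1,-1):
    f=(Q[...,0]>-12)&(Q[...,0]<3)&(s*Q[...,1]>10)&(s*Q[...,1]<50)&(abs(Q[...,2])<40)&(d>0)
    if f.sum(): print('finger',s,f.sum(),Q[f].min(0).round(1),Q[f].max(0).round(1),'px',np.argwhere(f).mean(0))
k=(Q[...,0]>50)&(Q[...,0]<63)&(np.hypot(Q[...,1],Q[...,2])<45)&(d>0)
nl,lab,st,ce=cv2.connectedComponentsWithStats(k.astype(np.uint8)); j=1+st[1:,4].argmax(); q=Q[lab==j]; print('knob',len(q),np.percentile(q,[2,50,98],axis=0).round(1),ce[j])
print('cam in tool',((i['cam_to_world'][:3,3]-A[:3,3])@A[:3,:3]*1000).round(1), (A[:3,:3].T@i['cam_to_world'][:3,:3]).round(3))
E
```

```text
w2 disc n 30449 [0.4932 0.0516 0.1196] [0.4845 0.1136 0.8674] lean 29.843098739541034 yaw 13.193379715593256
rim centre [0.489  0.0341 0.1242]
knob top n 929 disc centre from knob [0.4886 0.0341 0.1244] rect (0.04549197852611542, 0.013883490115404129) hmax [0.0747047  0.07590029] bar ang from downhill 60.314148
finger 1 147 [-12.   23.2 -10.9] [-0.3 35.3  7. ] px [230.1292517  364.67346939]
finger -1 147 [-11.9 -33.  -10.9] [ -0.5 -21.5   7.1] px [230.28571429 282.6122449 ]
knob 934 [[ 53.2  -6.2 -34.5]
 [ 54.7   0.5 -14.1]
 [ 57.7   7.    8.8]] [322.82226981 196.48179872]
cam in tool [-179.9    0.7  -67.4] [[ 0.     0.231 -0.973]
 [ 1.     0.     0.   ]
 [ 0.    -0.973 -0.231]]
```

```bash
python3 - <<'E'
from g import *
A=now(); s=arm.observe();print(s['time'],s['qpos'].round(3),s['dq'].round(3),A[:3,3]); B=T(disc(0,0,.041+.09),Rk); rel(A,B)
E
```

```text
2.0333 [-0.372  0.823  0.469  1.256 -0.197  1.645 -0.214] [-0.066  0.    -0.09  -0.033 -0.058 -0.005  0.009] [0.54864273 0.03735354 0.2397736 ]
rows 1 travel [-0.3 -1.5 -7.9] rot [-0.0138  0.0003  0.0036]
```

move_arm(
  plan=[
    {"travel":[0,0,0],"delta_rot":[0,0,0],"grip":45},
    {"travel":[0,0,0],"delta_rot":[0,0,0],"grip":45},
    {"travel":[0,0,0],"delta_rot":[0,0,0],"grip":45},
    {"travel":[0,0,0],"delta_rot":[0,0,0],"grip":45},
  ],
)

```text
time: 2.37
eef_pos: [0.5494, 0.0484, 0.2389]
orientation: [-0.378, -0.483, 0.714, -0.337]
ft_force: [-0.5, -0.0, -0.1]
opening: 0.477
```

```bash
python3 - <<'E'
from k import *
import g
A=g.now();s=arm.observe();print(s['dq'].round(3),A[:3,3])
p,d,i=shot('wrist','w3')
P,d,p,i,c,nn,e1,e2=analyse('w3')
Q=(P-A[:3,3])@A[:3,:3]*1000
for s in(1,-1):
    f=(Q[...,0]>-12)&(Q[...,0]<3)&(s*Q[...,1]>10)&(s*Q[...,1]<50)&(abs(Q[...,2])<40)&(d>0)
    if f.sum(): print('finger',s,f.sum(),Q[f].min(0).round(1),Q[f].max(0).round(1))
k=(Q[...,0]>50)&(Q[...,0]<63)&(np.hypot(Q[...,1],Q[...,2])<45)&(d>0)
nl,lab,st,ce=cv2.connectedComponentsWithStats(k.astype(np.uint8)); j=1+st[1:,4].argmax(); q=Q[lab==j]; print('knob',len(q),np.percentile(q,[2,50,98],axis=0).round(1),ce[j])
B=g.T(g.disc(0,0,.041+.09),g.Rk); g.rel(A,B)
E
```

```text
[ 0.001 -0.002  0.006 -0.     0.003 -0.001 -0.001] [0.54936389 0.04839869 0.23892508]
w3 disc n 28287 [0.4925 0.051  0.1193] [0.4864 0.1147 0.8662] lean 29.98213203504474 yaw 13.267334421717782
rim centre [0.4885 0.0305 0.1243]
knob top n 889 disc centre from knob [0.4876 0.03   0.1249] rect (0.046154703944921494, 0.013658856973052025) hmax [0.07468632 0.0758827 ] bar ang from downhill 60.35788
finger 1 142 [-11.9  23.2 -10.6] [-0.6 34.7  7.2]
finger -1 146 [-12.  -33.5 -10.7] [ -0.1 -21.5   7.2]
knob 889 [[ 54.7  -3.7 -19.8]
 [ 56.2   3.    1.2]
 [ 59.3   9.7  23.6]] [326.00224972 213.32058493]
rows 1 travel [0.6 1.1 2.9] rot [ 0.0049 -0.0011  0.0008]
```

The arm has settled. The wrist estimate of the disc centre agrees with the fixed cameras to 2 mm. The knob is about 2 mm off in y and 3.5 mm off in z in the tool frame, so I'm approaching with that correction.

move_arm(
  plan=[
    {"travel":[20,2,3.5],"delta_rot":[0.005,0,0],"grip":45},
    {"travel":[20,0,0],"delta_rot":[0,0,0],"grip":45},
    {"travel":[20,0,0],"delta_rot":[0,0,0],"grip":45},
    {"travel":[18,0,0],"delta_rot":[0,0,0],"grip":45},
    {"travel":[10,0,0],"delta_rot":[0,0,0],"grip":45},
  ],
)

```text
time: 2.83
eef_pos: [0.5058, 0.0333, 0.1617]
orientation: [-0.379, -0.481, 0.716, -0.335]
ft_force: [-0.4, 0.7, 0.6]
opening: 0.481
```

move_arm(
  plan=[
    {"travel":[0,0,0],"delta_rot":[0,0,0],"grip":45},
    {"travel":[0,0,0],"delta_rot":[0,0,0],"grip":45},
    {"travel":[0,0,0],"delta_rot":[0,0,0],"grip":45},
  ],
)

```text
time: 3.08
eef_pos: [0.5084, 0.033, 0.1636]
orientation: [-0.38, -0.48, 0.716, -0.336]
ft_force: [0.9, -1.2, -0.3]
opening: 0.48
```

move_arm(
  plan=[
    {"travel":[0,0,0],"delta_rot":[0,0,0],"grip":8},
    {"travel":[0,0,0],"delta_rot":[0,0,0],"grip":8},
    {"travel":[0,0,0],"delta_rot":[0,0,0],"grip":8},
    {"travel":[0,0,0],"delta_rot":[0,0,0],"grip":8},
    {"travel":[0,0,0],"delta_rot":[0,0,0],"grip":8},
  ],
  force=40,
)

```text
time: 3.5
eef_pos: [0.5076, 0.0324, 0.1632]
orientation: [-0.38, -0.48, 0.716, -0.335]
ft_force: [0.5, -1.0, 0.3]
opening: 0.162
```

```bash
sed -i 's/C=np.array.*; YAW/C=np.array([.487,.030,.1250]); YAW/' g.py; python3 - <<'E'
from g import *
A=now(); s=arm.observe(); print(s['qpos'].round(3),A[:3,3],s['ft_force'],s['ft_torque'],s['opening']); rel(A,T(disc(0,0,.042),Rk))
print('axis offset',((A[:3,3]-C)@np.c_[E2,E1,N]).round(4))
# goal after turn
Rf=rot(-N,-E1); rel(A,T(disc(0,0,.042),Rf))
E
```

```text
[-0.39   0.835  0.452  1.471 -0.21   1.42  -0.191] [0.5076148  0.03238248 0.1631634 ] [ 0.54536866 -1.00658636  0.29999962] [ 0.07560321 -0.31273317  0.05082972] 0.16191555383959996
rows 1 travel [ 1.4 -0.2 -2.8] rot [-0.0036 -0.0017  0.0008]
axis offset [-0.0012 -0.0025  0.0434]
rows 9 travel [ 0.2 -0.2 -0.3] rot [ 1.16e-01 -1.00e-04  2.00e-04]
```

move_arm(
  plan=[
    {"travel":[0,0,0],"delta_rot":[0.03,0,0],"grip":8},
    {"travel":[0,-0.2,-0.3],"delta_rot":[0.07,0,0],"grip":8},
    {"travel":[0,-0.2,-0.3],"delta_rot":[0.08,0,0],"grip":8},
    {"travel":[0,-0.2,-0.3],"delta_rot":[0.08,0,0],"grip":8},
    {"travel":[0,-0.2,-0.3],"delta_rot":[0.08,0,0],"grip":8},
  ],
  force=60,
)

```text
time: 3.92
eef_pos: [0.5069, 0.0328, 0.1635]
orientation: [-0.431, -0.349, 0.788, -0.265]
ft_force: [-2.3, -1.5, 1.8]
opening: 0.147
```

move_arm(
  plan=[
    {"travel":[0,-0.2,-0.3],"delta_rot":[0.08,0,0],"grip":8},
    {"travel":[0,-0.2,-0.3],"delta_rot":[0.08,0,0],"grip":8},
    {"travel":[0,-0.2,-0.3],"delta_rot":[0.08,0,0],"grip":8},
    {"travel":[0,-0.2,-0.3],"delta_rot":[0.08,0,0],"grip":8},
    {"travel":[0,-0.2,-0.3],"delta_rot":[0.08,0,0],"grip":8},
  ],
)

```text
time: 4.33
eef_pos: [0.5064, 0.0333, 0.1637]
orientation: [-0.475, -0.185, 0.843, -0.174]
ft_force: [-4.1, -4.8, 4.1]
opening: 0.146
```

move_arm(
  plan=[
    {"travel":[0,0,0],"delta_rot":[0.08,0,0],"grip":8},
    {"travel":[0,0,0],"delta_rot":[0.08,0,0],"grip":8},
    {"travel":[0,0,0],"delta_rot":[0.08,0,0],"grip":8},
    {"travel":[0,0,0],"delta_rot":[0.08,0,0],"grip":8},
    {"travel":[0,0,0],"delta_rot":[0,0,0],"grip":8},
  ],
)

```text
time: 4.75
eef_pos: [0.5062, 0.0338, 0.1638]
orientation: [-0.496, -0.049, 0.862, -0.096]
ft_force: [-3.6, -3.3, 6.6]
opening: 0.142
```

move_arm(
  plan=[
    {"travel":[0,0,0],"delta_rot":[0,0,0],"grip":8},
    {"travel":[0,0,0],"delta_rot":[0,0,0],"grip":8},
    {"travel":[0,0,0],"delta_rot":[0,0,0],"grip":8},
  ],
)

```text
time: 5.0
eef_pos: [0.5062, 0.0338, 0.1638]
orientation: [-0.496, -0.05, 0.861, -0.097]
ft_force: [-2.7, -1.9, 4.2]
opening: 0.147
```

```bash
python3 - <<'E'
from g import *
A=now(); s=arm.observe(); print(s['qpos'].round(3),A[:3,3],s['ft_force'],s['ft_torque'],s['opening'])
Rf=rot(-N,-E1); rel(A,T(disc(0,0,.042),Rf))
E
```

```text
[-0.544  0.923  0.779  1.477 -0.403  1.479 -1.048] [0.50623696 0.03377529 0.1637659 ] [-2.70097693 -1.86465242  4.20172343] [-0.4117168   0.5462699   0.35486386] 0.14659369390946836
rows 1 travel [ 1.4 -0.9 -2.4] rot [-0.0194  0.0035  0.0007]
```

move_arm(
  plan=[
    {"travel":[0,0,0],"delta_rot":[0,0,0],"grip":40},
    {"travel":[0,0,0],"delta_rot":[0,0,0],"grip":40},
    {"travel":[0,0,0],"delta_rot":[0,0,0],"grip":40},
    {"travel":[0,0,0],"delta_rot":[0,0,0],"grip":40},
    {"travel":[-15,0,0],"delta_rot":[0,0,0],"grip":40},
  ],
)

```text
time: 5.42
eef_pos: [0.5129, 0.0379, 0.1741]
orientation: [-0.495, -0.052, 0.862, -0.096]
ft_force: [0.5, -0.2, -0.0]
opening: 0.42
```

move_arm(
  plan=[
    {"travel":[-30,0,0],"delta_rot":[0,0,0],"grip":40},
    {"travel":[-35,0,0],"delta_rot":[0,0,0],"grip":40},
    {"travel":[-35,0,0],"delta_rot":[0,0,0],"grip":40},
    {"travel":[-15,0,0],"delta_rot":[0,0,0],"grip":40},
    {"travel":[0,0,0],"delta_rot":[0,0,0],"grip":40},
  ],
)

```text
time: 5.83
eef_pos: [0.5735, 0.0503, 0.2776]
orientation: [-0.5, -0.052, 0.859, -0.098]
ft_force: [-0.1, -0.3, -0.1]
opening: 0.428
```

move_arm(
  plan=[
    {"travel":[0,0,0],"delta_rot":[0,0,0],"grip":40},
    {"travel":[0,0,0],"delta_rot":[0,0,0],"grip":40},
    {"travel":[0,0,0],"delta_rot":[0,0,0],"grip":40},
  ],
)

```text
time: 6.08
eef_pos: [0.5696, 0.0508, 0.2738]
orientation: [-0.496, -0.052, 0.861, -0.097]
ft_force: [0.1, 0.2, 0.8]
opening: 0.425
```

```bash
python3 - <<'E'
from k import *
import g
s=arm.observe();print(s['dq'].round(3),s['eef_pos'],s['opening'])
p,d,i=shot('wrist','w4'); shot('top','top1'); shot('scene','scene1')
for n in('w4','top1','scene1'): analyse(n)
A=g.now(); print('file pre-pose'); 
fp=np.array([.488,-.3585,.012]); Rf=g.rot(np.array([0,0,-1.]),np.array([0,-1.,0])); n=g.rel(A,g.T(fp+[0,0,.13],Rf)); g.path(A,g.T(fp+[0,0,.13],Rf),n)
E
```

```text
[-0.001 -0.001  0.002 -0.005  0.002  0.005  0.   ] [0.56955532 0.0507857  0.2738086 ] 0.42541898789377663
w4 disc n 23487 [0.5035 0.0331 0.1158] [0.4861 0.1149 0.8663] lean 29.967113369892672 yaw 13.293919214383934
rim centre [0.4889 0.0296 0.1244]
knob top n 645 disc centre from knob [0.488  0.0301 0.1248] rect (0.01333672646433115, 0.04586290195584297) hmax [0.07468958 0.07598466] bar ang from downhill 179.62776
top1 disc n 6413 [0.5369 0.1298 0.6883] [ 0.0614 -0.5336  0.8435] lean 32.49022644569098 yaw -83.4410812228969
rim centre [0.5026 0.0725 0.6545]k.py:17: RuntimeWarning: Mean of empty slice.
  v=np.linalg.svd(kk-kk.mean(0),full_matrices=False)[2][0];
  ret = um.true_divide(
Traceback (most recent call last):
  File "k.py", line 17, in analyse
    v=np.linalg.svd(kk-kk.mean(0),full_matrices=False)[2][0];
      ~~~~~~~~~~~~~~~~~~~~~~~~~~~~~~~~~~~~~~~~~~~~~~~~~~~^^^
IndexError: index 0 is out of bounds for axis 0 with size 0
```

View pics/w4.png

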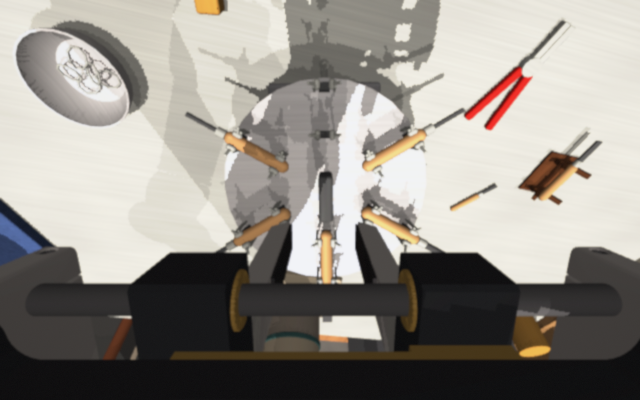

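The wrist view shows the empty clips at (323,85) and (323,135), straight downhill. The bar reads 0° ± 0.5°, so the turn worked. The loose file is at (565,175).

```bash
sed -i 's/C=np.array.*; YAW=np.radians(13.5)/C=np.array([.4878,.030,.1249]); YAW=np.radians(13.35)/' g.py; python3 - <<'E'
import g,numpy as np
A=g.now()
fp=np.array([.490,-.357,.012]); Rf=g.rot(np.array([0,0,-1.]),np.array([0,-1.,0])); B=g.T(fp+[0,0,.15],Rf); n=g.rel(A,B); g.path(A,B,n)
E
```

```text
rows 10 travel [15.1 39.3  9.1] rot [ 0.0214  0.0523 -0.0064]
3 [ 0.549 -0.074  0.248]
6 [ 0.525 -0.197  0.215]
9 [ 0.499 -0.317  0.176]
10 [ 0.49  -0.357  0.162]
```

move_arm(
  plan=[
    {"travel":[15.1,39.3,9.1],"delta_rot":[0.021,0.052,-0.006],"grip":40},
    {"travel":[15.1,39.3,9.1],"delta_rot":[0.021,0.052,-0.006],"grip":40},
    {"travel":[15.1,39.3,9.1],"delta_rot":[0.021,0.052,-0.006],"grip":40},
    {"travel":[15.1,39.3,9.1],"delta_rot":[0.021,0.052,-0.006],"grip":40},
    {"travel":[15.1,39.3,9.1],"delta_rot":[0.021,0.052,-0.006],"grip":40},
  ],
)

```text
time: 6.65
eef_pos: [0.535, -0.1511, 0.2288]
orientation: [-0.609, -0.026, 0.791, -0.05]
ft_force: [0.3, -0.4, 0.4]
opening: 0.425
```

move_arm(
  plan=[
    {"travel":[15.1,39.3,9.1],"delta_rot":[0.021,0.052,-0.006],"grip":40},
    {"travel":[15.1,39.3,9.1],"delta_rot":[0.021,0.052,-0.006],"grip":40},
    {"travel":[15.1,39.3,9.1],"delta_rot":[0.021,0.052,-0.006],"grip":40},
    {"travel":[15.1,39.3,9.1],"delta_rot":[0.021,0.052,-0.006],"grip":40},
    {"travel":[15.1,39.3,9.1],"delta_rot":[0.021,0.052,-0.006],"grip":40},
  ],
)

```text
time: 7.07
eef_pos: [0.4936, -0.3455, 0.1666]
orientation: [0.708, 0.0, -0.706, 0.003]
ft_force: [0.7, 0.4, 0.2]
opening: 0.423
```

move_arm(
  plan=[
    {"travel":[0,0,0],"delta_rot":[0,0,0],"grip":40},
    {"travel":[0,0,0],"delta_rot":[0,0,0],"grip":40},
    {"travel":[0,0,0],"delta_rot":[0,0,0],"grip":40},
    {"travel":[0,0,0],"delta_rot":[0,0,0],"grip":40},
  ],
)

```text
time: 7.4
eef_pos: [0.4957, -0.3421, 0.1667]
orientation: [-0.707, -0.002, 0.707, -0.003]
ft_force: [0.8, 0.0, -0.5]
opening: 0.426
```

```bash
cat > f.py <<'E'
from m import *
import g
def wood(n,A,zlo,zhi):
    p,d,i,P=load(n); Q=(P-A[:3,3])@A[:3,:3]*1000; hsv=cv2.cvtColor(p,cv2.COLOR_RGB2HSV)
    w=(hsv[...,0]>8)&(hsv[...,0]<28)&(hsv[...,1]>70)&(hsv[...,2]>110)&(d>0)&(Q[...,0]>zlo)&(Q[...,0]<zhi)&(np.hypot(Q[...,1],Q[...,2])<70)
    nl,lab,st,ce=cv2.connectedComponentsWithStats(w.astype(np.uint8)); j=1+st[1:,4].argmax(); q=Q[lab==j]
    v=np.linalg.svd(q[:,1:]-q[:,1:].mean(0),full_matrices=False)[2][0]; v*=np.sign(v[1])
    c,s,a=cv2.minAreaRect(q[:,1:].astype(np.float32))
    print('handle px',ce[j].round(),len(q),'x(top)',np.percentile(q[:,0],[3,50]).round(1),'centre y,z',np.round(c,1),'size',np.round(s,1),'ang about x from z (rad)',np.arctan2(-v[0],v[1]).round(4))
    for s in(1,-1):
        f=(Q[...,0]>-12)&(Q[...,0]<3)&(s*Q[...,1]>10)&(s*Q[...,1]<50)&(abs(Q[...,2])<20)&(d>0)
        if f.sum(): print('finger',s,f.sum(),Q[f].min(0).round(1),Q[f].max(0).round(1))
    return Q,p,d
E
python3 - <<'E'
from f import *
A=g.now(); s=arm.observe(); print(s['dq'].round(3),A[:3,3],s['qpos'].round(2)); shot('wrist','w5'); wood('w5',A,100,160)
print(A[:3,:3].round(3))
E
```

```text
[-0.021 -0.001 -0.001 -0.006  0.003 -0.004  0.002] [ 0.49567136 -0.34205396  0.16670813] [ 0.12  0.72  0.74  1.71 -0.58  0.95 -0.47]
handle px [339. 195.] 681 x(top) [131.8 133.5] centre y,z [16.9  4.4] size [72.1 12.1] ang about x from z (rad) 0.0209
finger 1 141 [-11.9  19.2 -11.7] [ 0.1 30.6  6.1]
finger -1 138 [-12.  -32.3 -11.8] [ -0.2 -20.5   5.8]
[[-0.001  0.008 -1.   ]
 [-0.002 -1.    -0.008]
 [-1.     0.002  0.001]]
```

View pics/w5.png

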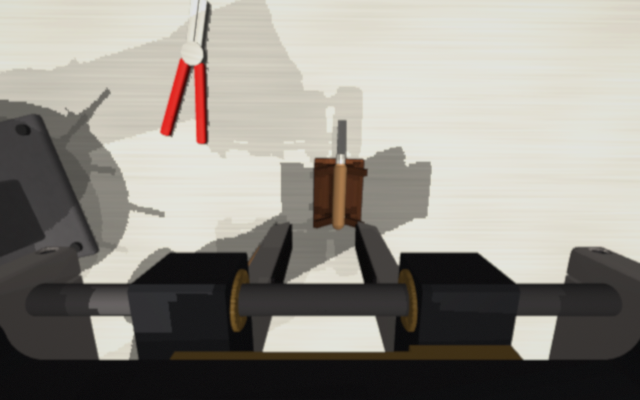

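The wrist view shows the file handle at (339,195) with the blade up at (342,135), and the rest clear around it. I'm going halfway down with the correction, then re-measuring.

move_arm(
  plan=[
    {"travel":[20,17.7,7],"delta_rot":[0.02,0,0],"grip":40},
    {"travel":[35,0,0],"delta_rot":[0,0,0],"grip":40},
    {"travel":[25,0,0],"delta_rot":[0,0,0],"grip":40},
    {"travel":[0,0,0],"delta_rot":[0,0,0],"grip":40},
    {"travel":[0,0,0],"delta_rot":[0,0,0],"grip":40},
  ],
)

```text
time: 7.87
eef_pos: [0.4881, -0.36, 0.0863]
orientation: [-0.706, 0.005, 0.708, 0.004]
ft_force: [0.1, -0.4, 0.4]
opening: 0.426
```

move_arm(
  plan=[
    {"travel":[0,0,0],"delta_rot":[0,0,0],"grip":40},
    {"travel":[0,0,0],"delta_rot":[0,0,0],"grip":40},
    {"travel":[0,0,0],"delta_rot":[0,0,0],"grip":40},
  ],
)

```text
time: 8.12
eef_pos: [0.4887, -0.3624, 0.0888]
orientation: [0.708, -0.007, -0.706, -0.003]
ft_force: [0.2, 0.2, 0.1]
opening: 0.427
```

```bash
python3 - <<'E'
from f import *
A=g.now(); s=arm.observe(); print(s['dq'].round(3),A[:3,3]); shot('wrist','w6'); Q,p,d=wood('w6',A,30,80)
b=(Q[...,0]>40)&(Q[...,0]<66)&(Q[...,2]<-44)&(Q[...,2]>-110)&(abs(Q[...,1])<20)&(d>0); q=Q[b]; print('blade',len(q),np.percentile(q,[1,50,99],axis=0).round(1))
E
```

```text
[ 0.008  0.004 -0.005  0.007 -0.001 -0.002  0.001] [ 0.48867623 -0.36238825  0.08876405]
handle px [320. 208.] 1182 x(top) [54.  55.7] centre y,z [-4.2 -1.5] size [73.4 13.2] ang about x from z (rad) 0.0023
finger 1 151 [-12.   19.3 -11.1] [ 1.2 30.8  6.8]
finger -1 149 [-12.  -32.1 -11.1] [  0.6 -20.4   6.4]
blade 614 [[ 56.5  -8.1 -83.7]
 [ 60.3  -3.3 -64.8]
 [ 61.9   0.7 -44.6]]
```

move_arm(
  plan=[
    {"travel":[20,-3.5,0.8],"delta_rot":[0,0,0],"grip":40},
    {"travel":[25,0,0],"delta_rot":[0,0,0],"grip":40},
    {"travel":[20,0,0],"delta_rot":[0,0,0],"grip":40},
    {"travel":[11,0,0],"delta_rot":[0,0,0],"grip":40},
    {"travel":[0,0,0],"delta_rot":[0,0,0],"grip":40},
  ],
)

```text
time: 8.58
eef_pos: [0.4858, -0.3577, 0.0094]
orientation: [-0.706, 0.006, 0.708, 0.005]
ft_force: [-0.2, 0.3, 0.4]
opening: 0.424
```

move_arm(
  plan=[
    {"travel":[0,0,0],"delta_rot":[0,0,0],"grip":40},
    {"travel":[0,0,0],"delta_rot":[0,0,0],"grip":40},
    {"travel":[0,0,0],"delta_rot":[0,0,0],"grip":40},
  ],
)

```text
time: 8.83
eef_pos: [0.4874, -0.3595, 0.0124]
orientation: [0.708, -0.007, -0.707, -0.004]
ft_force: [0.3, -0.3, -0.1]
opening: 0.428
```

```bash
python3 - <<'E'
from f import *
A=g.now(); s=arm.observe(); print(s['dq'].round(3),A[:3,3],s['ft_force'],s['qpos'].round(2)); print(A[:3,:3].round(3)); shot('wrist','w7'); Q,p,d=wood('w7',A,-35,5)
E
```

```text
[-0.    -0.    -0.003  0.001 -0.    -0.002  0.001] [ 0.48739199 -0.35954006  0.01239402] [ 0.33221245 -0.26993773 -0.08657479] [ 0.25  0.91  0.58  1.8  -0.76  0.67 -0.32]
[[ 0.001 -0.015 -1.   ]
 [-0.005 -1.     0.015]
 [-1.     0.005 -0.001]]
handle px [324. 230.] 1882 x(top) [-22.4 -20.8] centre y,z [-1.3 -9.3] size [13.7 61.2] ang about x from z (rad) -0.0006
finger 1 148 [-12.   19.2 -11.3] [ 0.3 30.8  6. ]
finger -1 147 [-11.9 -32.3 -11.5] [  0.4 -20.5   6.2]
```

move_arm(
  plan=[
    {"travel":[0,0,0],"delta_rot":[0,0,0],"grip":8},
    {"travel":[0,0,0],"delta_rot":[0,0,0],"grip":8},
    {"travel":[0,0,0],"delta_rot":[0,0,0],"grip":8},
    {"travel":[0,0,0],"delta_rot":[0,0,0],"grip":8},
    {"travel":[0,0,0],"delta_rot":[0,0,0],"grip":8},
  ],
  force=50,
)

```text
time: 9.3
eef_pos: [0.4867, -0.3595, 0.0113]
orientation: [-0.707, 0.007, 0.707, 0.004]
ft_force: [-0.0, -1.4, -0.3]
opening: 0.134
```

move_arm(
  plan=[
    {"travel":[-10,0,0],"delta_rot":[0,0,0],"grip":8},
    {"travel":[-20,0,0],"delta_rot":[0,0,0],"grip":8},
    {"travel":[-30,0,0],"delta_rot":[0,0,0],"grip":8},
    {"travel":[-40,0,0],"delta_rot":[0,0,0],"grip":8},
    {"travel":[-40,0,0],"delta_rot":[0,0,0],"grip":8},
  ],
)

```text
time: 9.72
eef_pos: [0.4858, -0.3575, 0.1524]
orientation: [-0.706, 0.006, 0.708, 0.005]
ft_force: [1.2, -0.5, -0.3]
opening: 0.135
```

move_arm(
  plan=[
    {"travel":[-40,0,0],"delta_rot":[0,0,0],"grip":8},
    {"travel":[-40,0,0],"delta_rot":[0,0,0],"grip":8},
    {"travel":[-10,0,0],"delta_rot":[0,0,0],"grip":8},
    {"travel":[0,0,0],"delta_rot":[0,0,0],"grip":8},
    {"travel":[0,0,0],"delta_rot":[0,0,0],"grip":8},
  ],
)

```text
time: 10.13
eef_pos: [0.4867, -0.3573, 0.2409]
orientation: [-0.707, 0.006, 0.707, 0.005]
ft_force: [-0.2, 0.5, -0.6]
opening: 0.135
```

```bash
python3 - <<'E'
from f import *
A=g.now(); s=arm.observe(); print(A[:3,3],s['opening'],s['qpos'].round(2)); Rf=g.rot(-g.N,-g.E1)
B=g.T(g.disc(0,.085,.028-.015+.085),Rf); print(B[:3,3]); n=g.rel(A,B); g.path(A,B,n); g.rel(A,B,n+2)
E
```

```text
[ 0.48669294 -0.35726557  0.24090085] 0.1352300925564812 [ 0.11  0.64  0.81  1.62 -0.51  1.1  -0.52]
[0.6070989  0.05831101 0.16727049]
rows 10 travel [  3.  -40.5 -17.4] rot [-0.0243 -0.052   0.0063]
3 [ 0.537 -0.236  0.228]
6 [ 0.576 -0.111  0.207]
9 [0.602 0.016 0.178]
10 [0.607 0.058 0.167]
rows 12 travel [  2.4 -33.7 -14.6] rot [-0.0202 -0.0434  0.0052]
```

move_arm(
  plan=[
    {"travel":[2.4,-33.7,-14.6],"delta_rot":[-0.02,-0.0435,0.005],"grip":8},
    {"travel":[2.4,-33.7,-14.6],"delta_rot":[-0.02,-0.0435,0.005],"grip":8},
    {"travel":[2.4,-33.7,-14.6],"delta_rot":[-0.02,-0.0435,0.005],"grip":8},
    {"travel":[2.4,-33.7,-14.6],"delta_rot":[-0.02,-0.0435,0.005],"grip":8},
    {"travel":[2.4,-33.7,-14.6],"delta_rot":[-0.02,-0.0435,0.005],"grip":8},
  ],
)

```text
time: 10.55
eef_pos: [0.5533, -0.1855, 0.2183]
orientation: [-0.623, -0.021, 0.781, -0.039]
ft_force: [1.3, 0.3, -0.0]
opening: 0.133
```

move_arm(
  plan=[
    {"travel":[2.4,-33.7,-14.6],"delta_rot":[-0.02,-0.0435,0.005],"grip":8},
    {"travel":[2.4,-33.7,-14.6],"delta_rot":[-0.02,-0.0435,0.005],"grip":8},
    {"travel":[2.4,-33.7,-14.6],"delta_rot":[-0.02,-0.0435,0.005],"grip":8},
    {"travel":[2.4,-33.7,-14.6],"delta_rot":[-0.02,-0.0435,0.005],"grip":8},
    {"travel":[2.4,-33.7,-14.6],"delta_rot":[-0.02,-0.0435,0.005],"grip":8},
  ],
)

```text
time: 10.97
eef_pos: [0.5967, -0.011, 0.1819]
orientation: [-0.532, -0.048, 0.842, -0.082]
ft_force: [0.6, -0.3, -0.0]
opening: 0.137
```

move_arm(
  plan=[
    {"travel":[2.4,-33.7,-14.6],"delta_rot":[-0.02,-0.0435,0.005],"grip":8},
    {"travel":[0,0,0],"delta_rot":[0,0,0],"grip":8},
    {"travel":[0,0,0],"delta_rot":[0,0,0],"grip":8},
    {"travel":[0,0,0],"delta_rot":[0,0,0],"grip":8},
    {"travel":[0,0,0],"delta_rot":[0,0,0],"grip":8},
  ],
)

```text
time: 11.38
eef_pos: [0.6026, 0.02, 0.1758]
orientation: [-0.515, -0.051, 0.851, -0.089]
ft_force: [-0.2, -0.0, -0.3]
opening: 0.138
```

```bash
python3 - <<'E'
from f import *
A=g.now(); s=arm.observe(); print(A[:3,3],s['dq'].round(3),s['opening'],s['qpos'].round(2)); Rf=g.rot(-g.N,-g.E1)
B=g.T(g.disc(0,.085,.028-.015+.085),Rf);  n=g.rel(A,B)
E
```

```text
[0.60262366 0.02003905 0.17582948] [ 0.007 -0.019  0.007 -0.005 -0.005  0.001  0.001] 0.13775397336898257 [-0.42  1.    0.75  1.17 -0.43  1.63 -1.09]
rows 1 travel [  1.7 -36.6 -14.7] rot [-0.0262 -0.0398  0.0087]
```

move_arm(
  plan=[
    {"travel":[0.8,-18.3,-7.3],"delta_rot":[-0.013,-0.02,0.004],"grip":8},
    {"travel":[0.8,-18.3,-7.3],"delta_rot":[-0.013,-0.02,0.004],"grip":8},
    {"travel":[0,0,0],"delta_rot":[0,0,0],"grip":8},
    {"travel":[0,0,0],"delta_rot":[0,0,0],"grip":8},
    {"travel":[0,0,0],"delta_rot":[0,0,0],"grip":8},
  ],
)

```text
time: 11.8
eef_pos: [0.6073, 0.0583, 0.1685]
orientation: [-0.497, -0.058, 0.86, -0.101]
ft_force: [0.1, 0.2, 0.1]
opening: 0.136
```

move_arm(
  plan=[
    {"travel":[0,0,0],"delta_rot":[0,0,0],"grip":8},
    {"travel":[0,0,0],"delta_rot":[0,0,0],"grip":8},
  ],
)

```text
time: 11.97
eef_pos: [0.6075, 0.0588, 0.1686]
orientation: [-0.498, -0.059, 0.86, -0.101]
ft_force: [0.5, 0.5, -0.1]
opening: 0.136
```

```bash
python3 - <<'E'
from f import *
A=g.now(); s=arm.observe(); print(A[:3,3],s['dq'].round(3)); Rf=g.rot(-g.N,-g.E1)
B=g.T(g.disc(0,.085,.028-.015+.085),Rf);  n=g.rel(A,B)
shot('wrist','w8'); shot('scene','scene8'); Q,p,d=wood('w8',A,-35,15)
b=(Q[...,0]>-40)&(Q[...,0]<5)&(Q[...,2]<-48)&(Q[...,2]>-110)&(abs(Q[...,1])<20)&(d>0); q=Q[b]; print('blade',len(q),np.percentile(q,[1,50,99],axis=0).round(1))
P,d,p,i=None,None,None,None
pp,d,i,P=load('w8'); D=(P-g.C)@np.c_[g.E2,g.E1,g.N]*1000
for lo,hi in((20,30),(30,40),(40,48)):
  k=(D[...,2]>lo)&(D[...,2]<hi)&(abs(D[...,1])<30)&(D[...,0]>45)&(D[...,0]<125)&(d>0)
  nl,lab,st,ce=cv2.connectedComponentsWithStats(k.astype(np.uint8))
  for j in range(1,nl):
    if st[j,4]>20: print(lo,st[j],D[lab==j].min(0).round(1),D[lab==j].max(0).round(1))
k=(abs(D[...,2])<3)&(d>0)&(np.hypot(D[...,0],D[...,1])<110); print('disc h',np.median(D[k][:,2]))
cv2.imwrite('pics/w8c.png',cv2.resize(pp[60:330,180:470,::-1],None,fx=2,fy=2))
E
```

```text
[0.60753631 0.05878319 0.16859966] [-0.006  0.002 -0.007 -0.006 -0.003  0.003 -0.   ]
rows 1 travel [ 1.4  0.4 -0.2] rot [ 0.0005 -0.0023  0.0004]
handle px [323. 235.] 1903 x(top) [-24.2 -22.7] centre y,z [-1.1 -9.7] size [61.9 13.1] ang about x from z (rad) -0.0121
finger 1 40 [-11.8  10.1 -11.3] [ -3.6  17.7 -10.5]
finger -1 53 [-11.9 -18.7 -11.5] [ -1.9 -10.  -10.5]
blade 1239 [[-21.7  -4.6 -85.7]
 [-18.   -0.3 -67.6]
 [-16.4   4.  -48.3]]
30 [310 175   6  11  37] [106.7   8.   33.2] [115.2  12.3  39.8]
30 [332 175   9  12  63] [105.8 -12.6  33.6] [115.3  -6.1  40. ]
40 [304 181   8   4  24] [109.   11.1  40.2] [111.5  16.7  45.2]
40 [339 181   7   4  22] [109.  -16.4  40.1] [111.6 -11.7  45.1]
disc h -0.16564083086657178
```

View pics/w8c.png

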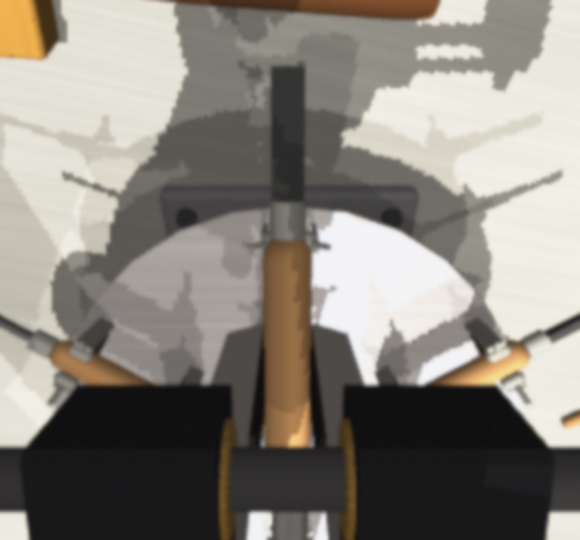

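The file is held straight with the blade outward (tip in the crop at (288,70)), above the clip lips at (258,240) and (318,240). In the tool frame it needs about +2.5 mm in z and +1.2 mm in y before going down.

move_arm(
  plan=[
    {"travel":[15,1.2,2.5],"delta_rot":[0,0,0],"grip":8},
    {"travel":[20,0,0],"delta_rot":[0,0,0],"grip":8},
    {"travel":[20,0,0],"delta_rot":[0,0,0],"grip":8},
    {"travel":[10,0,0],"delta_rot":[0,0,0],"grip":8},
    {"travel":[0,0,0],"delta_rot":[0,0,0],"grip":8},
  ],
)

```text
time: 12.48
eef_pos: [0.5723, 0.0513, 0.1114]
orientation: [-0.495, -0.059, 0.861, -0.101]
ft_force: [0.1, -0.3, -0.4]
opening: 0.134
```

move_arm(
  plan=[
    {"travel":[0,0,0],"delta_rot":[0,0,0],"grip":8},
    {"travel":[0,0,0],"delta_rot":[0,0,0],"grip":8},
    {"travel":[0,0,0],"delta_rot":[0,0,0],"grip":8},
  ],
)

```text
time: 12.73
eef_pos: [0.5754, 0.0512, 0.1136]
orientation: [-0.498, -0.06, 0.859, -0.102]
ft_force: [0.1, -0.4, 0.6]
opening: 0.139
```

```bash
cat > w.py <<'E'
from f import *
import sys
n=sys.argv[1]
A=g.now(); s=arm.observe(); print(A[:3,3],s['dq'].round(3),s['ft_force'].round(1)); Rf=g.rot(-g.N,-g.E1)
print('TCP in disc',((A[:3,3]-g.C)@np.c_[g.E2,g.E1,g.N]*1000).round(1)); g.rel(A,g.T(g.disc(0,.085,.013),Rf))
shot('wrist',n); wood(n,A,-35,15)
pp,d,i,P=load(n); D=(P-g.C)@np.c_[g.E2,g.E1,g.N]*1000
hsv=cv2.cvtColor(pp,cv2.COLOR_RGB2HSV); k=(hsv[...,0]>8)&(hsv[...,0]<28)&(hsv[...,1]>70)&(hsv[...,2]>110)&(d>0)&(abs(D[...,1])<15)&(D[...,0]>60)&(D[...,0]<150)&(D[...,2]>20)
print('wood in disc',np.percentile(D[k],[1,50,99],axis=0).round(1))
b=(d>0)&(abs(D[...,1])<9)&(D[...,0]>133)&(D[...,0]<180)&(D[...,2]>10); print('blade',np.percentile(D[b],[1,50,99],axis=0).round(1))
c=(d>0)&(abs(D[...,1])<25)&(abs(D[...,1])>8.5)&(D[...,0]>98)&(D[...,0]<122)&(D[...,2]>33)&(D[...,2]<50); print('clip',c.sum(),np.percentile(D[c],[2,50,98],axis=0).round(1))
cv2.imwrite(f'pics/{n}c.png',cv2.resize(pp[60:330,180:470,::-1],None,fx=2,fy=2))
E
python3 w.py w9
```

```text
[0.57540001 0.051209   0.11364088] [ 0.     0.    -0.001  0.003 -0.    -0.002  0.001] [ 0.1 -0.4  0.6]
TCP in disc [83.7  0.4 35.3]
rows 1 travel [22.3  0.4 -1.2] rot [ 0.0033 -0.0038 -0.0008]
handle px [323. 235.] 1996 x(top) [-24.1 -22.5] centre y,z [-1.1 -7.8] size [65.1 14.4] ang about x from z (rad) -0.0068
finger 1 46 [-11.9  10.1 -11.2] [ -2.   18.  -10.2]
finger -1 46 [-11.7 -17.8 -11.3] [ -1.4 -10.  -10.2]
wood in disc [[ 64.   -5.6  53.8]
 [ 92.4   0.9  57.9]
 [122.2   6.8 133.1]]
blade [[133.3  -3.7  51.9]
 [151.5   0.6  53.5]
 [169.1   4.8  56.7]]
clip 238 [[106.  -16.3  33.8]
 [110.5  -8.9  37.8]
 [114.2  15.7  44.7]]
```

View pics/w9c.png

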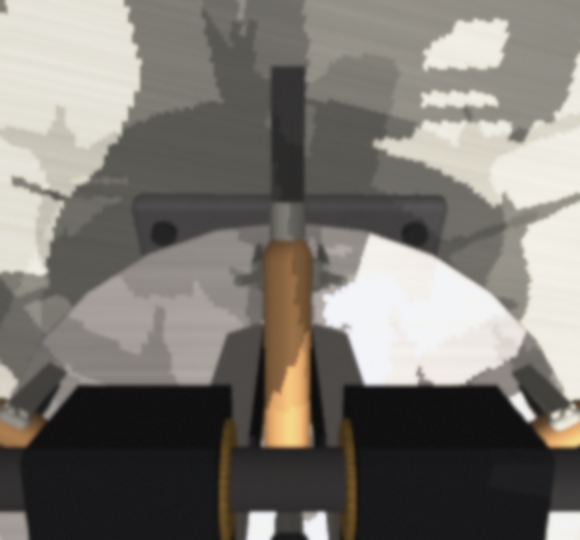

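The handle sits just above the lips (255/320,265 in the crop), about 1 mm off in y and z. I'm correcting that, then pressing in small steps.

move_arm(
  plan=[
    {"travel":[4,1,1],"delta_rot":[0,0,0],"grip":8},
    {"travel":[4,0,0],"delta_rot":[0,0,0],"grip":8},
    {"travel":[3,0,0],"delta_rot":[0,0,0],"grip":8},
    {"travel":[3,0,0],"delta_rot":[0,0,0],"grip":8},
    {"travel":[0,0,0],"delta_rot":[0,0,0],"grip":8},
  ],
  force=60,
)

```text
time: 13.2
eef_pos: [0.5678, 0.0485, 0.1018]
orientation: [-0.498, -0.06, 0.859, -0.102]
ft_force: [2.6, 0.5, 3.6]
opening: 0.133
```

move_arm(
  plan=[
    {"travel":[2,0,0],"delta_rot":[0,0,0],"grip":8},
    {"travel":[2,0,0],"delta_rot":[0,0,0],"grip":8},
    {"travel":[2,0,0],"delta_rot":[0,0,0],"grip":8},
    {"travel":[0,0,0],"delta_rot":[0,0,0],"grip":8},
  ],
)

```text
time: 13.53
eef_pos: [0.5646, 0.0478, 0.096]
orientation: [-0.498, -0.06, 0.859, -0.102]
ft_force: [2.4, 0.2, -0.0]
opening: 0.131
```

```bash
python3 w.py w10
```

```text
[0.56460041 0.04784204 0.0959862 ] [ 0.002  0.007 -0.005  0.002  0.004  0.005 -0.001] [ 2.4  0.2 -0. ]
TCP in disc [82.7 -0.4 14.4]
rows 1 travel [ 1.4 -0.4 -2.3] rot [ 0.0034 -0.0035 -0.0006]
handle px [323. 235.] 1966 x(top) [-24.  -22.5] centre y,z [-0.8 -9. ] size [61.1 13.2] ang about x from z (rad) -0.0039
finger 1 48 [-11.9  10.1 -11. ] [ -2.1  18.1 -10. ]
finger -1 52 [-12.  -18.5 -11. ] [ -2.6 -10.1 -10.1]
wood in disc [[ 6.30e+01 -6.30e+00  3.32e+01]
 [ 9.14e+01  1.00e-01  3.69e+01]
 [ 1.21e+02  6.00e+00  5.79e+01]]
blade [[133.3  -4.5  30.8]
 [151.   -0.2  32.4]
 [168.1   4.1  34.6]]
clip 435 [[105.6 -17.3  33.7]
 [110.4  -8.5  36.7]
 [114.7  17.2  44.3]]
```

move_arm(
  plan=[
    {"travel":[1.5,0,0],"delta_rot":[0,0,0],"grip":8},
    {"travel":[1.5,0,0],"delta_rot":[0,0,0],"grip":8},
    {"travel":[0,0,0],"delta_rot":[0,0,0],"grip":8},
  ],
)

```text
time: 13.83
eef_pos: [0.5625, 0.0473, 0.0936]
orientation: [-0.497, -0.059, 0.86, -0.101]
ft_force: [0.9, 0.3, 2.4]
opening: 0.131
```

move_arm(
  plan=[
    {"travel":[1,0,0],"delta_rot":[0,0,0],"grip":8},
    {"travel":[1,0,0],"delta_rot":[0,0,0],"grip":8},
    {"travel":[0,0,0],"delta_rot":[0,0,0],"grip":8},
  ],
)

```text
time: 14.08
eef_pos: [0.5625, 0.0472, 0.0934]
orientation: [-0.498, -0.06, 0.859, -0.102]
ft_force: [3.9, 0.7, 11.4]
opening: 0.132
```

```bash
python3 w.py w11
```

```text
[0.56251436 0.04723447 0.09338339] [ 0.    -0.    -0.002  0.001 -0.    -0.002 -0.   ] [ 3.9  0.7 11.4]
TCP in disc [82.2 -0.5 11. ]
rows 1 travel [-1.9 -0.5 -2.8] rot [ 0.0034 -0.0037 -0.0007]
handle px [323. 236.] 1921 x(top) [-24.4 -22.9] centre y,z [-0.5 -9.7] size [59.8 13.1] ang about x from z (rad) -0.002
finger 1 41 [-11.9  10.  -11. ] [ -2.4  18.  -10.3]
finger -1 48 [-12.  -18.3 -11.1] [ -2.5 -10.  -10.4]
wood in disc [[ 6.320e+01 -6.400e+00  3.040e+01]
 [ 9.050e+01 -1.000e-01  3.400e+01]
 [ 1.207e+02  5.800e+00  4.220e+01]]
blade [[133.1  -4.6  27.7]
 [151.1  -0.3  29.2]
 [167.6   3.9  30.6]]
clip 345 [[106.1 -16.3  34.2]
 [110.5  -8.6  37.3]
 [114.4  15.5  44.9]]
```

Firm stop: 12 N with no further motion at the seat height. One last nudge, then release and back off.

move_arm(
  plan=[
    {"travel":[1,0,0],"delta_rot":[0,0,0],"grip":8},
    {"travel":[0,0,0],"delta_rot":[0,0,0],"grip":8},
    {"travel":[0,0,0],"delta_rot":[0,0,0],"grip":8},
  ],
)

```text
time: 14.38
eef_pos: [0.5626, 0.0472, 0.0933]
orientation: [-0.499, -0.06, 0.859, -0.102]
ft_force: [4.4, 1.9, 15.3]
opening: 0.131
```

move_arm(
  plan=[
    {"travel":[-2,0,0],"delta_rot":[0,0,0],"grip":30},
    {"travel":[0,0,0],"delta_rot":[0,0,0],"grip":30},
    {"travel":[0,0,0],"delta_rot":[0,0,0],"grip":30},
    {"travel":[0,0,0],"delta_rot":[0,0,0],"grip":30},
    {"travel":[-10,0,0],"delta_rot":[0,0,0],"grip":30},
  ],
)

```text
time: 14.8
eef_pos: [0.5647, 0.0487, 0.0996]
orientation: [-0.495, -0.06, 0.861, -0.101]
ft_force: [0.9, 0.5, -0.5]
opening: 0.323
```

move_arm(
  plan=[
    {"travel":[-20,0,0],"delta_rot":[0,0,0],"grip":30},
    {"travel":[-35,0,0],"delta_rot":[0,0,0],"grip":30},
    {"travel":[-40,0,0],"delta_rot":[0,0,0],"grip":30},
    {"travel":[-40,0,0],"delta_rot":[0,0,0],"grip":30},
    {"travel":[-20,0,0],"delta_rot":[0,0,0],"grip":30},
  ],
)

```text
time: 15.22
eef_pos: [0.6444, 0.0663, 0.2399]
orientation: [-0.499, -0.059, 0.858, -0.103]
ft_force: [0.8, 0.2, 0.7]
opening: 0.32
```

move_arm(
  plan=[
    {"travel":[0,0,0],"delta_rot":[0,0,0],"grip":30},
    {"travel":[0,0,0],"delta_rot":[0,0,0],"grip":30},
    {"travel":[0,0,0],"delta_rot":[0,0,0],"grip":30},
    {"travel":[0,0,0],"delta_rot":[0,0,0],"grip":30},
  ],
)

```text
time: 15.55
eef_pos: [0.6408, 0.0665, 0.234]
orientation: [-0.496, -0.06, 0.861, -0.101]
ft_force: [-0.1, -0.2, -0.5]
opening: 0.32
```

```bash
python3 w.py w12; python3 - <<'E'
from k import *
analyse('w12')
import g
p,d,i,P=load('w12'); D=(P-g.C)@np.c_[g.E2,g.E1,g.N]*1000
hsv=cv2.cvtColor(p,cv2.COLOR_RGB2HSV); w=(hsv[...,0]>8)&(hsv[...,0]<28)&(hsv[...,1]>70)&(hsv[...,2]>80)&(d>0)&(D[...,2]>20)&(D[...,2]<45)
for a in (0,60,-60):
    c,s=np.cos(np.radians(a)),np.sin(np.radians(a)); r=D[...,0]*c+D[...,1]*s; t=-D[...,0]*s+D[...,1]*c
    k=w&(abs(t)<14)&(r>40)&(r<130); 
    b=(d>0)&(abs(t)<12)&(r>134)&(r<185)&(D[...,2]>10)
    if k.sum()>20: print(a,k.sum(),'r',np.percentile(r[k],[1,50,99]).round(1),'t',np.median(t[k]).round(1),'h top in/out',np.percentile(D[...,2][k&(r<75)],90).round(1) if (k&(r<75)).any() else None,np.percentile(D[...,2][k&(r>95)],90).round(1),'blade tip',np.percentile(r[b],99).round(1) if b.any() else None, 'h',np.median(D[...,2][b]).round(1))
cv2.imwrite('pics/w12c.png',cv2.resize(p[40:310,180:470,::-1],None,fx=2,fy=2))
E
```

```text
[0.64080027 0.06648602 0.23404102] [-0.003  0.001  0.002 -0.004 -0.     0.002 -0.002] [-0.1 -0.2 -0.5]
TCP in disc [ 81.6   0.2 173.2]
rows 4 travel [40.   0.1 -0.9] rot [0.0007 0.0004 0.0003]
handle px [372. 235.] 10 x(top) [-29.6 -26.3] centre y,z [ 26.5 -10.5] size [1.2 0.4] ang about x from z (rad) -0.8959
finger 1 122 [-11.6  14.7 -11.4] [-1.  26.4  6.4]
finger -1 126 [-12.  -26.9 -11.2] [ -0.4 -15.1   6.6]
wood in disc [[ 6.060e+01 -6.700e+00  3.020e+01]
 [ 9.170e+01 -1.000e-01  3.390e+01]
 [ 1.215e+02  5.500e+00  3.650e+01]]
blade [[133.1  -4.1  27.7]
 [150.6  -0.3  29.5]
 [168.    3.4  32.7]]
clip 88 [[105.8 -15.9  34.5]
 [110.6   8.6  37.1]
 [114.3  15.7  44.8]]
w12 disc n 13010 [0.5199 0.0376 0.1058] [0.4861 0.1147 0.8664] lean 29.960609345061894 yaw 13.275849615875078
rim centre [0.4879 0.0297 0.1248]
knob top n 373 disc centre from knob [0.4952 0.0315 0.1205] rect (0.030090006068348885, 0.012483367696404457) hmax [0.07473509 0.07584013] bar ang from downhill 0.112594604
0 726 r [ 51.7  88.  121.5] t -0.0 h top in/out 35.1 35.2 blade tip 168.0 h 29.5
60 536 r [ 64.9  90.8 120.4] t -2.0 h top in/out 35.3 35.4 blade tip 166.3 h 30.2
-60 514 r [ 64.3  90.9 120.3] t 1.4 h top in/out 35.3 35.4 blade tip 166.7 h 30.8
```

View pics/w12c.png

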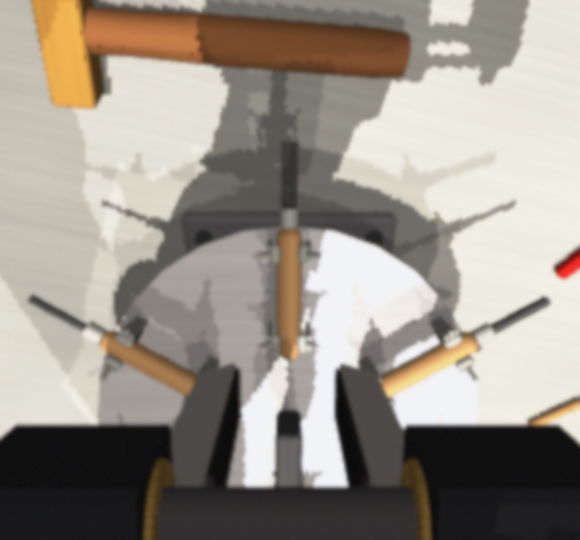

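The file is seated (handle from (288,230) to (288,355) in the crop). Both ends of its top are 35 mm above the disc, the same as the neighbours. The gripper is clear, so I'm handing in.

```bash
python3 -c "
from workcell import arm
print(arm.finish_job(), arm.observe()['time'])"
```

```text
the job is handed in; nothing more can be done
the job is handed in; nothing more can be done
```

The job is done and handed in at about 15.6 s of robot time. I turned the knob one click clockwise, which brought the empty clips to the pointer. I then took the larger file from its rest and pressed it into the clips until it stopped firmly, at about 16 N with no further motion.

- **Carousel:** after the turn, the knob bar lay within about 0.4° of the downhill (pointer) direction. In the final picture it read 0.1°.
- **Seating:** the handle top is 35.1 mm above the disc at the inner end and 35.2 mm at the outer end. The two neighbouring files read 35.3 to 35.4 mm.
- **Centring:** it is about 0 mm off sideways and within about 1 mm along the radius. The blade points outwards with its tip at 168.0 mm, against 166.3 and 166.7 mm for the neighbours.
- **Clearance:** the gripper was open and well clear when I handed in, and the force reading was about zero.
- **Bystanders:** I kept clear of the bowl, hammer and pliers and felt no contact, but I did not measure their positions afterwards.

Some checks disagreed:
- **Disc height:** the disc surface measured 125 mm up at the centre, not the stated 110 mm. All cameras agreed, so I used the measured value.
- **Wrist against fixed cameras:** they differed by about 2 mm along x, so I corrected the placing from the wrist view alone.
- **First two wrist measurements:** these were up to 13 mm off because the arm was still settling. I repeated them at rest.
- **Check from above after the turn:** the fit failed because the arm blocked the view, and that script stopped before reaching the scene picture, so only the wrist camera confirmed the turn.
- **Final knob-based disc centre:** this was 7 mm off because the bar was partly hidden. The rim-based centre agreed.

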